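# Steady the bread-basket stand: screw its stabiliser foot down to the tile

## Task

The stabiliser foot at the nose of the bread-basket stand hangs in the air. Turn its orange knob clockwise until the foot just touches the stone tile below and bears lightly on it, without lifting the stand off its other feet or shifting it, then let go. Leave the bowl, the jar and the tongs where they are.

Things in the scene. Friction and masses are not known exactly. Their poses are not given: they have to be found in the camera images.
- knob (a point): Centre, half-way up, of the round orange ribbed knob (44 mm diameter, 32 mm high) on top of the stabiliser screw. Clockwise from above lowers knob and foot together by 2.0 mm per radian (12.6 mm a turn), 16 mm at most. It takes about 0.06 N m to turn while the foot hangs free and stays where it is left. At first its underside is 20 mm above the brass collar on the nose bar.
- leveler: The stabiliser: knob, upright screw and foot, one rigid piece on a steep right-hand thread. Origin at the knob's centre, z up the screw's axis. The foot turns with the knob, so it rubs once it bears on the tile: the turning moment then rises by 0.1 N m or more (up to about 0.4) within half a radian.
- foot (a point): Centre of the underside of the round black rubber foot (44 mm diameter, 8 mm thick), 76 mm below the knob's centre; at first 12 mm above the counter. The grey stone tile under it (100 x 100 mm, unevenly laid) stands 2 to 8 mm proud of the counter: its height is not given and must be felt. 2 to 5 rad of turning are needed.
- stand: Bread-basket stand, loose, 3.5 to 5 kg, on four fixed feet: steel base 200 x 250 mm, sloping wicker basket (up to 200 mm high), nose bar (44 mm wide, top at 46 mm). Origin on the counter amid the feet; x from nose to back; screw axis at x = -170 mm, y = 0, basket 90 mm or more from it. Over 15 N down on the knob tips it; screwing too far lifts its front feet.
- bowl: White serving bowl, 110 mm across, 55 mm high, beyond the nose; origin under its centre. Leave alone.
- jar: Closed jar of cereal, 72 mm across, 130 mm high, beyond the nose; origin under its centre. Leave alone.
- tongs: Steel serving tongs, 190 mm long, lying flat on the counter beside the nose; origin under the middle. Leave alone.

How it is judged:
By the outcome, as a careful person would: the job done as asked, in the order asked, and still so for the second after the job is handed in, with the robot touching nothing.
It also fails if it takes over 72 s, if anything falls off the work surface, if the arm or the gripper's body presses on something with over 40 N, if the wrist force passes 120 N, or if a joint passes its speed limit or range.

## Robot

A 6-joint arm with a two-finger parallel gripper is mounted at the origin on the work surface. World frame = base frame: x ahead of the robot, y to its left, z up, the work surface at z = 0. Lengths are in m, angles in degrees, forces in N, time in s.
With the tool pointing down it reaches from about 0.375 to 0.825 m from the base axis. Payload 5.5 kg.
Tool frame: the origin (TCP) lies between the finger pads; the fingertips stand 25 mm ahead of it and the grasp point (between the pads) lies 6 mm ahead of it; z points along the fingers, y is the line along which they close (so a half turn about z gives the same grasp; the last joint's range is limited). The gripper opens to 85 mm and grips with 20 to 120 N. Pads are 22 mm wide; open, the fingers measure 114 mm over their backs; the gripper's body (76 mm by 85 mm) begins 54 mm behind the grasp point. The pads swing forward as they close: fully open they stand 13 mm farther back than shut.
Start: joints at [-68.297, 17.962, -2.699, 69.339, 0, 90], TCP at [0.222, -0.557, 0.226] pointing down, gripper open.
Joint ranges: [-152.73, 152.73], [-39.44, 99.34], [-58.76, 71.6], [-118.89, 123.64], [-81.53, 83.1], [-180, 180]. Speed limits (degrees/s): [136.94, 136.94, 172.46, 180, 180, 180].

## Interface

Orientations are given as a 3x3 rotation matrix whose columns are the frame's x, y, z axes.
In Python, from plant import ctrl gives the robot as it stands. Calls block until the motion is done:
- ctrl.goto(position, orientation): joint-space move of the TCP to a pose.
- ctrl.move_linear(position, frame=None, rate=0.15): straight line of the TCP; frame=None keeps the orientation; rate is the mean speed in m/s.
- ctrl.move_joints(angles): joint-space move.
- ctrl.grip(opening, squeeze=None): finger opening in m; squeeze is the grip in N (None keeps the last); returns when the fingers have stopped.
- ctrl.sleep(seconds).
- ctrl.ik(position, orientation): joint angles nearest the present ones, or None.
- ctrl.camera(name): name is "scene" or "top"; returns the picture (400x640x3 uint8, red, green, blue); there is no depth.
- ctrl.camera_params(name): a dict with "fx", "fy", "cx", "cy" (pixels), "R" (3x3) and "t" (3): a world point X has camera coordinates R X + t. Camera axes: x right, y down, z forward; pixel columns grow to the right and rows downward; lengths in m; the calibration is good to about 2 mm. A picture is of the moment at which its call begins. camera_params takes no time and is no camera call.
A pose or a line that the arm cannot do raises ctrl.Unreachable and nothing moves.
- ctrl.hand_in(): hands the job in; it is judged then, once.
Trained networks look in the newest picture that a camera, given by its name, has taken for a name from the list of things; names that differ only in an ending like _2 or _b are one class to them, and where a whole thing is asked for, a point or a joint stands for the part that bears it (a point fixed in the world has none). Each returns a list of dicts, best first, with "score" (0 to 1); they miss things now and then, are a little off and sometimes report something else, mostly with a low value. They report only what shows in the picture. A call takes as long as a camera call.
- ctrl.spot_in(label, camera): "rect" ([centre column, centre row, width, height] in pixels, round what is visible of it).
- ctrl.spot_point(label, camera): "location" ([column, row] in pixels: a listed point, or the origin of a listed thing).
Readings, each from a call of its own:
- ctrl.current_time(): time.
- ctrl.current_joint_positions(): joint angles.
- ctrl.current_qd(): joint speeds.
- ctrl.current_effort(): joint torques, N m.
- ctrl.current_tool_pos(): TCP position.
- ctrl.current_tcp_rot(): TCP orientation.
- ctrl.current_ft_force(): force on the tool from outside, world axes, zero at the start.
- ctrl.current_ft_torque(): the same for the moment, N m.
- ctrl.current_finger_gap(): finger opening in m.
- ctrl.current_gripper_force(): force on a finger pad.
Only numpy, scipy, OpenCV 4.12 (cv2) and the standard library are available. Lean on these libraries where they do the work, as an engineer would, in place of code of your own. Each camera call takes 0.05 s, during which the arm holds its last target. There are 200 camera calls.

## Working session

There is one attempt and no reset: what is moved stays moved. The work goes in short steps, each a Python script; the robot and the scene stay as the last script left them, time stands still between calls to the robot, and variables do not carry over. Pictures are saved under pics/ and viewed, at most 10 in all, crops included, and the job is handed in when it is done.

```bash
mkdir -p pics
python3 - <<'E'
from plant import ctrl
import cv2,numpy as np
for c in ("scene","top"):
    im=ctrl.camera(c); cv2.imwrite(f"pics/{c}0.png",im[:,:,::-1])
    p=ctrl.camera_params(c); print(c,p)
    for l in ("knob","foot","leveler","stand","bowl","jar","tongs"):
        print(l,[(round(d['score'],2),np.round(d['location'],1).tolist()) for d in ctrl.spot_point(l,c)[:2]],[(round(d['score'],2),np.round(d['rect'],1).tolist()) for d in ctrl.spot_in(l,c)[:2]])
print(ctrl.current_time(),ctrl.current_tcp_rot(),ctrl.current_ft_force(),ctrl.current_ft_torque())
E
```

```text
scene {'fx': 361.6854969379658, 'fy': 361.6854969379658, 'cx': 322.1611688886957, 'cy': 199.46859359998626, 'R': array([[ 0.28897028,  0.95711637, -0.02060165],
       [ 0.65418226, -0.21312934, -0.72568688],
       [-0.69895761,  0.19622471, -0.6877166 ]]), 't': array([-0.21249096, -0.32467413,  1.24699203])}
knob [(0.55, [325.8, 201.8])] [(0.92, [327.4, 210.5, 23.7, 44.6]), (0.32, [395.6, 159.8, 164.9, 138.5])]
foot [(0.62, [329.9, 221.7])] [(0.94, [329.6, 209.5, 20.5, 47.6])]
leveler [] [(0.83, [329.0, 208.2, 19.4, 41.2]), (0.72, [301.3, 265.6, 37.2, 70.0])]
stand [(0.93, [379.0, 196.6])] [(0.72, [395.6, 161.7, 167.1, 140.0]), (0.57, [301.3, 265.4, 42.4, 71.4])]
bowl [(0.58, [263.8, 250.2])] [(0.95, [260.4, 238.1, 53.7, 47.1])]
jar [] [(0.89, [300.1, 264.9, 39.4, 70.3])]
tongs [(0.76, [371.9, 265.1]), (0.23, [261.8, 251.5])] [(0.87, [368.0, 267.1, 89.3, 37.3])]
top {'fx': 454.22375481872865, 'fy': 454.22375481872865, 'cx': 317.9583390522804, 'cy': 196.81984761604122, 'R': array([[-0.01274643, -0.99985266,  0.0114976 ],
       [-0.98009585,  0.01021469, -0.19826191],
       [ 0.19811525, -0.01379589, -0.98008164]]), 't': array([0.04316653, 0.61146088, 0.88525723])}
knob [(0.87, [308.6, 195.5])] [(0.7, [309.0, 197.4, 24.6, 29.9])]
foot [(0.6, [311.8, 202.4])] [(0.56, [309.9, 197.4, 20.9, 26.2])]
leveler [(0.71, [308.6, 195.6])] [(0.75, [310.6, 198.5, 25.6, 25.6])]
stand [(0.67, [237.4, 230.7])] [(0.66, [227.3, 236.3, 191.6, 174.8])]
bowl [(0.57, [377.2, 200.2])] [(0.72, [381.2, 191.2, 49.6, 47.9]), (0.46, [290.6, 143.9, 86.0, 22.2])]
jar [(0.67, [350.9, 145.0])] [(0.61, [355.1, 136.0, 40.4, 50.6])]
tongs [(0.65, [289.4, 145.6])] []
1.5 [[ 9.29113187e-01  3.69795464e-01 -1.97526172e-05]
 [ 3.69795464e-01 -9.29113185e-01  6.78776100e-05]
 [ 6.74841522e-06 -7.03704108e-05 -9.99999998e-01]] [ 0.58997525 -0.19464334  0.08299645] [ 0.03543449 -0.00732786  0.01564937]
```

```bash
python3 - <<'E'
import cv2
a=cv2.imread("pics/top0.png")[90:340,110:430]; cv2.imwrite("pics/topc.png",cv2.resize(a,None,fx=2.4,fy=2.4,interpolation=cv2.INTER_CUBIC))
a=cv2.imread("pics/scene0.png")[80:330,230:490]; cv2.imwrite("pics/scenec.png",cv2.resize(a,None,fx=2.4,fy=2.4,interpolation=cv2.INTER_CUBIC))
E
cat > h.py <<'E'
from plant import ctrl
import numpy as np
from scipy.optimize import least_squares
P={c:ctrl.camera_params(c) for c in("scene","top")}
def proj(c,X):
    p=P[c];q=p['R']@X+p['t'];return np.array([p['fx']*q[0]/q[2]+p['cx'],p['fy']*q[1]/q[2]+p['cy']])
def onz(c,uv,z):
    p=P[c];d=p['R'].T@np.array([(uv[0]-p['cx'])/p['fx'],(uv[1]-p['cy'])/p['fy'],1]);o=-p['R'].T@p['t'];return o+d*(z-o[2])/d[2]
E
python3 - <<'E'
from h import *
print('knob',onz('top',(308.6,195.5),.088),onz('scene',(325.8,201.8),.088))
print('foot',onz('top',(311.8,202.4),.012),onz('scene',(329.9,221.7),.012))
print('stand',onz('top',(237.4,230.7),0),onz('scene',(379,196.6),0))
print('bowl',onz('top',(377.2,200.2),0),onz('scene',(263.8,250.2),0))
print('jar',onz('top',(350.9,145),0),onz('top',(355,136),.13))
print('tongs',onz('top',(289.4,145.6),0),onz('scene',(371.9,265.1),0))
E
```

```text
knob [0.60937868 0.05535262 0.088     ] [0.61639381 0.04584315 0.088     ]
foot [0.60950806 0.04901348 0.012     ] [0.6060857  0.05775736 0.012     ]
stand [0.55063718 0.21201163 0.        ] [0.55165938 0.20344564 0.        ]
bowl [ 0.61521882 -0.09621799  0.        ] [ 0.63177676 -0.10116851  0.        ]
jar [ 0.74371068 -0.04124753  0.        ] [ 0.72028727 -0.03800723  0.13      ]
tongs [0.74354954 0.09853832 0.        ] [0.73941092 0.10669086 0.        ]
```

View pics/topc.png

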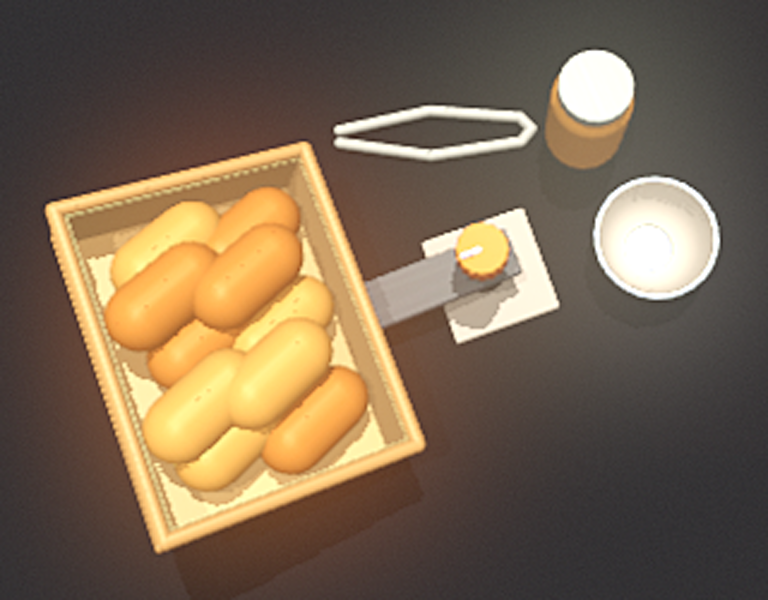

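View pics/scenec.png

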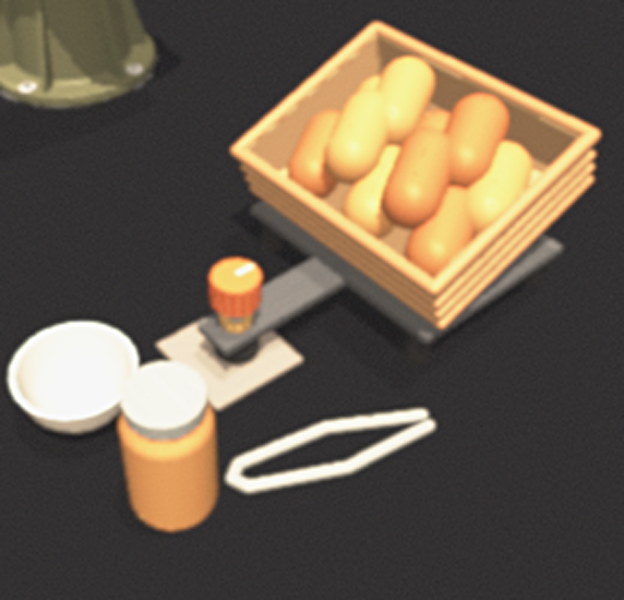

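The pictures match the networks' reports. The knob is at about (311,194) in top and (328,200) in scene, at the nose end over the tile. The bowl, jar and tongs are all clear of it by more than 90 mm. Next I refine the knob position and check the wrist convention.

```bash
cat > k.py <<'E'
from h import *
import cv2
def mask(c,box):
    im=cv2.imread(f"pics/{c}0.png");hsv=cv2.cvtColor(im,cv2.COLOR_BGR2HSV)
    m=cv2.inRange(hsv,(5,130,120),(24,255,255));k=np.zeros_like(m);u,v,w,h=box;k[v:v+h,u:u+w]=m[v:v+h,u:u+w]
    n,l,s,ce=cv2.connectedComponentsWithStats(k);i=1+np.argmax(s[1:,4]);mm=(l==i).astype(np.uint8)
    hull=cv2.convexHull(cv2.findContours(mm,0,2)[0][0]);return cv2.boundingRect(hull)
B={'top':mask('top',(290,175,50,40)),'scene':mask('scene',(305,175,45,45))}
print(B)
th=np.linspace(0,6.28,60)
def bb(c,x,y,z0):
    q=np.array([proj(c,np.array([x+.022*np.cos(t),y+.022*np.sin(t),z0+s])) for t in th for s in(-.016,.016)])
    return np.r_[q.min(0),q.max(0)]
def res(p):
    return np.concatenate([bb(c,*p)-np.array([b[0]-.5,b[1]-.5,b[0]+b[2]-.5,b[1]+b[3]-.5]) for c,b in B.items()])
s=least_squares(res,[.61,.052,.088]);print(s.x,res(s.x).round(1))
s2=least_squares(lambda p:res([p[0],p[1],.088]),[.61,.052]);print(s2.x,res([*s2.x,.088]).round(1))
for yaw in(-60,0,60,95):
    a=np.radians(yaw);R=np.array([[np.cos(a),np.sin(a),0],[np.sin(a),-np.cos(a),0],[0,0,-1]])
    print(yaw,np.round(ctrl.ik([s2.x[0],s2.x[1],.2],R),1))
E
python3 k.py
```

```text
{'top': (300, 185, 22, 22), 'scene': (316, 187, 24, 31)}
[0.6107484  0.05141396 0.08095292] [ 0.  -1.3 -0.   1.   1.6  3.  -1.6 -3. ]
[0.61194825 0.05084247] [ 0.2 -2.7  0.3 -0.2  1.4  0.9 -1.6 -4.9]
-60 [   4.7   20.1   -3.2   66.7    0.  -115.3]
0 [   4.7   20.1   -3.2   66.7    0.  -175.3]
60 [  4.7  20.1  -3.2  66.7   0.  124.7]
95 [ 4.7 20.1 -3.2 66.7  0.  89.7]
```

```bash
cat > k2.py <<'E'
import k
from k import *
k.B.update(top=(300.9,183,21.6,23.5),scene=(317.2,187.5,23.3,24.2))
s2=least_squares(lambda p:res([p[0],p[1],.088]),[.61,.052]);print(s2.x,res([*s2.x,.088]).round(1))
E
python3 k2.py
cat > m.py <<'E'
from plant import ctrl
import numpy as np
def R(yaw):
    a=np.radians(yaw);return np.array([[np.cos(a),np.sin(a),0],[np.sin(a),-np.cos(a),0],[0,0,-1.]])
def joints(p,j6):
    "tool down at p with the last joint at j6"
    q=np.array(ctrl.ik(p,R(np.degrees(np.arctan2(p[1],p[0]))+180-j6)));q[5]=j6;return q
def st(msg=''):
    print(msg,'t',round(ctrl.current_time(),2),'p',np.round(ctrl.current_tool_pos(),4),'F',np.round(ctrl.current_ft_force(),1),'T',np.round(ctrl.current_ft_torque(),3),'gap',round(ctrl.current_finger_gap(),4),'gf',np.round(ctrl.current_gripper_force(),1),'j6',round(ctrl.current_joint_positions()[5],1))
E
python3 - <<'E'
from m import *
p=[.6115,.0515,.2]
ctrl.move_joints(joints(p,-170)); st('hover')
import cv2
for c in("scene","top"): cv2.imwrite(f"pics/{c}1.png",ctrl.camera(c)[:,:,::-1])
a=np.hstack([cv2.resize(cv2.imread(f"pics/{c}1.png")[120:280,220:420],None,fx=2,fy=2) for c in("scene","top")]);cv2.imwrite("pics/h.png",a)
E
```

```text
{'top': (300, 185, 22, 22), 'scene': (316, 187, 24, 31)}
[0.6107484  0.05141396 0.08095292] [ 0.  -1.3 -0.   1.   1.6  3.  -1.6 -3. ]
[0.61194825 0.05084247] [ 0.2 -2.7  0.3 -0.2  1.4  0.9 -1.6 -4.9]
-60 [   4.7   20.1   -3.2   66.7    0.  -115.3]
0 [   4.7   20.1   -3.2   66.7    0.  -175.3]
60 [  4.7  20.1  -3.2  66.7   0.  124.7]
95 [ 4.7 20.1 -3.2 66.7  0.  89.7]
[0.61125245 0.05160328] [-1.1 -0.3 -0.5  0.7  0.4  0.1 -1.9  1.1]
hover t 5.26 p [0.6115 0.0512 0.2   ] F [-0.  -0.2 -0.1] T [0.018 0.021 0.008] gap 0.0853 gf 0.0 j6 -170.0
```

View pics/h.png

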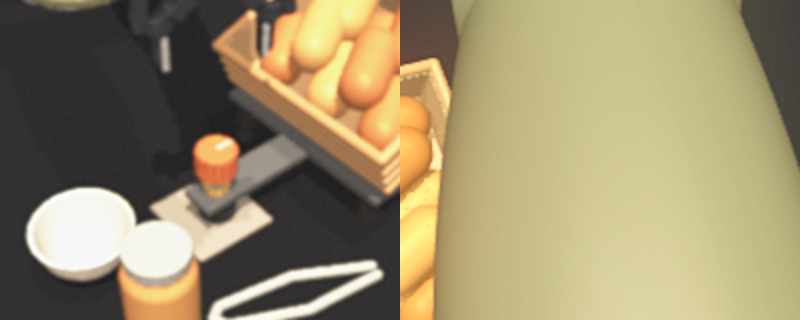

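Run:
```python
from m import *
ctrl.move_linear([.6113,.0515,.096],rate=.08); st('down')
F0=np.array(ctrl.current_ft_force())
p=np.array([.6113,.0515,.096])
ctrl.grip(.052,20); st()
for g in (.050,.0485,.047,.046,.045,.044):
    ctrl.grip(g,20); f=np.array(ctrl.current_ft_force())-F0
    n=0
    while abs(f[1])>1 and n<4:
        p[1]+=.0006*np.sign(f[1]);ctrl.move_linear(p,rate=.02);f=np.array(ctrl.current_ft_force())-F0;n+=1
    st(f'{g} {n}')
    if ctrl.current_gripper_force()>8: break
```

```text
down t 6.81 p [0.6118 0.0516 0.0966] F [ 0.2  0.4 -0.9] T [-0.025  0.003  0.021] gap 0.0858 gf 0.0 j6 -170.0
 t 7.24 p [0.6113 0.0515 0.0961] F [-0.3  0.6  0.4] T [-0.006 -0.036 -0.044] gap 0.0523 gf 0.0 j6 -170.0
0.05 0 t 7.46 p [0.6113 0.0515 0.096 ] F [ 0.4 -0.1  0.2] T [0.047 0.001 0.015] gap 0.0494 gf 0.0 j6 -170.0
0.0485 0 t 7.67 p [0.6113 0.0515 0.096 ] F [ 0.3  0.2 -0.3] T [ 0.017 -0.006  0.005] gap 0.0484 gf 0.0 j6 -170.0
0.047 0 t 7.89 p [0.6113 0.0515 0.096 ] F [-0.2 -0.4  0.1] T [-0.018  0.03  -0.013] gap 0.0472 gf 0.0 j6 -170.0
0.046 0 t 8.11 p [0.6113 0.0515 0.096 ] F [0.3 0.  0.1] T [ 0.034 -0.028 -0.021] gap 0.0462 gf 0.0 j6 -170.0
0.045 0 t 8.32 p [0.6113 0.0517 0.0961] F [0.7 0.5 0.4] T [ 0.119 -0.013  0.   ] gap 0.0448 gf 0.4 j6 -170.0
0.044 1 t 8.79 p [0.6114 0.0521 0.096 ] F [0.7 1.3 0.2] T [ 0.241 -0.049  0.013] gap 0.0441 gf 0.7 j6 -169.9
```

```bash
cat > turn.py <<'E'
from m import *
def avg(n=8):
    F=[];T=[]
    for i in range(n):
        F.append(ctrl.current_ft_force());T.append(ctrl.current_ft_torque());ctrl.sleep(.01)
    return np.mean(F,0),np.mean(T,0)
def turn(p,j6,total,step,stop,n=8):
    "helical clockwise turn; yields to lateral force; stops when Tz exceeds stop"
    p=np.array(p,float);end=j6+np.degrees(total);hist=[]
    while j6<end-.01:
        d=min(step,np.radians(end-j6));j6+=np.degrees(d);p[2]-=.002*d
        ctrl.move_joints(joints(p,j6));F,T=avg(n)
        hist.append(T[2]);print(f"{j6:.1f} t{ctrl.current_time():.2f} F{F.round(1)} Tz{T[2]:.3f} gf{ctrl.current_gripper_force():.0f} j{ctrl.current_joint_positions()[5]:.1f} p{np.round(ctrl.current_tool_pos()*1e3,1) if hasattr(ctrl.current_tool_pos(),'shape') else ctrl.current_tool_pos()}")
        if T[2]>stop or np.abs(F).max()>9: print('STOP');break
        p+=np.clip(.00012*F,-.0005,.0005)
    return p,j6
E
python3 - <<'E'
from turn import *
p=np.array([.6113,.0525,.096])
ctrl.move_linear(p,rate=.02); st()
ctrl.grip(.040,30); st('grip'); print(avg())
print(turn(p,-170,1.2,.2,.15))
st()
E
```

```text
t 9.04 p [0.6113 0.0523 0.0959] F [-0.7  0.2  0.4] T [ 0.12  -0.085 -0.012] gap 0.0441 gf 0.2 j6 -169.9
grip t 9.27 p [0.6118 0.053  0.0971] F [-0.8  2.2  7.2] T [ 0.423  0.316 -0.073] gap 0.0398 gf 3.5 j6 -169.9
(array([-1.5978657 ,  2.11533726,  7.29191455]), array([ 0.43736576,  0.33455293, -0.06631094]))
-158.5 t9.71 F[-0.8  2.   6.7] Tz-0.096 gf3 j-158.5 p[612.   52.9  96.8]
-147.1 t10.08 F[0.2 0.5 5.7] Tz-0.078 gf3 j-147.3 p[612.1  52.7  96.6]
-135.6 t10.46 F[0.3 0.3 5.5] Tz-0.072 gf3 j-136.0 p[611.9  52.7  96.4]
-124.2 t10.83 F[ 0.6 -0.4  5.3] Tz-0.038 gf3 j-124.6 p[611.7  52.7  96.3]
-112.7 t11.21 F[0.7 0.  4.9] Tz-0.068 gf2 j-113.1 p[611.5  52.7  96.1]
-101.2 t11.58 F[ 0.5 -0.2  3.9] Tz-0.062 gf2 j-101.6 p[611.4  52.7  96. ]
(array([0.61149112, 0.0527509 , 0.09657347]), np.float64(-101.24506458430125))
 t 11.58 p [0.6114 0.0527 0.096 ] F [-0.2 -0.7  4.2] T [-0.045 -0.091 -0.088] gap 0.0402 gf 2.0 j6 -101.6
```

Run:
```python
from turn import *
import cv2
im=ctrl.camera("scene")[:,:,::-1];cv2.imwrite("pics/s2.png",im)
cv2.imwrite("pics/s2c.png",cv2.resize(im[140:250,260:400],None,fx=5,fy=5,interpolation=cv2.INTER_CUBIC))
print(ctrl.current_tcp_rot())
```

```text
[[ 2.82727110e-01 -9.59200349e-01 -2.66458116e-04]
 [-9.59200384e-01 -2.82727078e-01 -1.51069887e-04]
 [ 6.95713643e-05  2.98298280e-04 -9.99999953e-01]]
```

View pics/s2c.png

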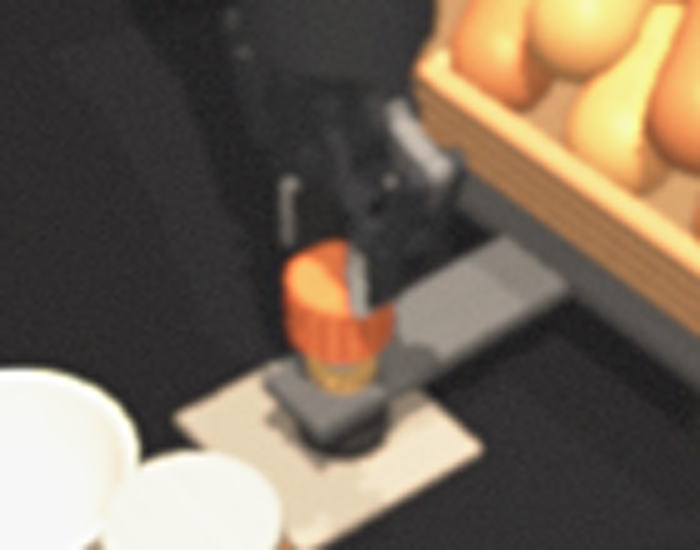

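The near finger's tip ends at about crop (368,312), close to the knob's upper rim. I'll project the tip to see how deep the grip is.

Run:
```python
from h import *
y=np.array([.959,.283,0]);x=np.array([-.283,.959,0]);c=np.array([.6114,.0527,0])
crop=lambda X:((proj('scene',X)-[260,140])*5).round()
for z in(.07,.075,.08,.085,.09,.095,.1,.105,.11):
    print(z,'near',crop(c+.02*y+x*.011+[0,0,z]),crop(c+.02*y-x*.011+[0,0,z]),'far',crop(c-.02*y+[0,0,z]),'ctr',crop(c+[0,0,z]))
```

```text
0.07 near [389. 345.] [346. 366.] far [316. 302.] ctr [341. 328.]
0.075 near [389. 337.] [346. 357.] far [316. 293.] ctr [341. 320.]
0.08 near [389. 328.] [346. 349.] far [315. 285.] ctr [341. 311.]
0.085 near [389. 320.] [346. 340.] far [315. 277.] ctr [341. 303.]
0.09 near [389. 311.] [346. 332.] far [315. 268.] ctr [341. 294.]
0.095 near [389. 303.] [346. 323.] far [315. 260.] ctr [341. 286.]
0.1 near [389. 294.] [346. 315.] far [315. 251.] ctr [341. 277.]
0.105 near [389. 285.] [346. 306.] far [314. 242.] ctr [341. 268.]
0.11 near [390. 276.] [345. 297.] far [314. 233.] ctr [340. 260.]
```

Run:
```python
from turn import *
import cv2
ctrl.grip(.056,30); st('open'); F,T=avg(15);print(F,T)
im=ctrl.camera("scene")[:,:,::-1];cv2.imwrite("pics/s3.png",im)
cv2.imwrite("pics/s3c.png",cv2.resize(im[140:250,260:400],None,fx=5,fy=5,interpolation=cv2.INTER_CUBIC))
```

```text
open t 11.93 p [0.6108 0.0528 0.0955] F [ 0.5 -0.8 -1.2] T [-0.017 -0.015  0.038] gap 0.0559 gf 0.0 j6 -101.3
[-0.00108922  0.02792588 -0.00827548] [ 0.01028506 -0.00432797  0.00508548]
```

View pics/s3c.png

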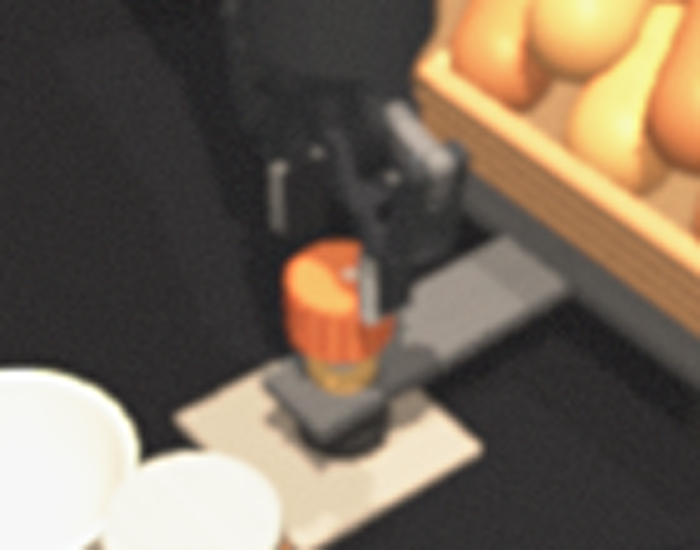

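The pads' lower ends project to about z ≈ 0.105: far pad bottom at crop (278,230), near at (370,322). So the fingers are only at the knob's top rim. I'll lower guarded and look again.

Run:
```python
from turn import *
import cv2
ctrl.grip(.060,30)
for z in (.092,.088,.084,.080):
    ctrl.move_linear([.6113,.0525,z],rate=.03); F,T=avg(5); print(z,F.round(1))
    if np.abs(F).max()>2: break
st()
im=ctrl.camera("scene")[:,:,::-1];cv2.imwrite("pics/s4.png",im)
cv2.imwrite("pics/s4c.png",cv2.resize(im[140:250,260:400],None,fx=5,fy=5,interpolation=cv2.INTER_CUBIC))
```

```text
0.092 [ 0.2 -0.3 -0.4]
0.088 [ 0.2  0.2 -0.3]
0.084 [-0.2  0.2  0.2]
0.08 [0.2 0.2 0.2]
 t 13.62 p [0.6112 0.0525 0.0798] F [-0.   0.1 -1.3] T [ 0.006 -0.002 -0.058] gap 0.0601 gf 0.0 j6 -101.3
```

View pics/s4c.png

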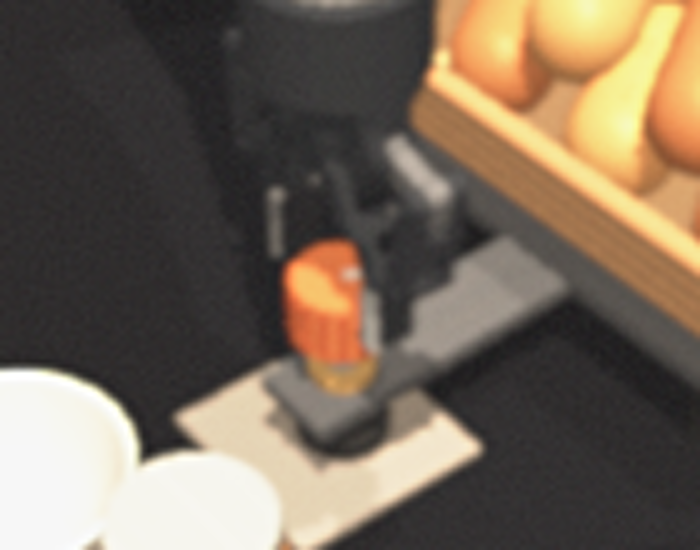

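Near pad tip at crop (372,352) is now beside the knob, about 17 mm of overlap. I'll rewind the wrist with the fingers open, go slightly lower, centre and grip.

Run:
```python
from turn import *
p=np.array([.6113,.0525,.076])
ctrl.move_joints(joints(p,-174)); F,T=avg();print('rewound',F.round(1),T.round(3)); st()
F0,T0=F,T
for g in (.050,.047,.046,.045,.044,.043):
    ctrl.grip(g,20); n=0; f=avg(4)[0]-F0
    while abs(f[1])>1 and n<5:
        p[1]+=.0004*np.sign(f[1]);ctrl.move_linear(p,rate=.02);f=avg(4)[0]-F0;n+=1
    st(f'{g} {n} {p}')
    if ctrl.current_gripper_force()>10: break
ctrl.grip(.035,30); st('grip');print(avg())
import json;json.dump(p.tolist(),open('p.json','w'))
```

```text
rewound [-0.  -0.1  0. ] [-0.003 -0.015 -0.   ]
 t 14.9 p [0.6114 0.0525 0.0761] F [ 0.2 -0.6  0. ] T [ 0.025 -0.004  0.008] gap 0.0598 gf 0.0 j6 -174.0
0.05 0 [0.6113 0.0525 0.076 ] t 15.2 p [0.6113 0.0525 0.076 ] F [-0.2  0.2  0.6] T [0.067 0.    0.009] gap 0.05 gf 0.0 j6 -174.0
0.047 0 [0.6113 0.0525 0.076 ] t 15.45 p [0.6113 0.0525 0.076 ] F [0.2 1.  0.1] T [-0.02   0.033  0.063] gap 0.0467 gf 0.0 j6 -174.0
0.046 0 [0.6113 0.0525 0.076 ] t 15.7 p [0.6113 0.0525 0.076 ] F [ 0.2 -0.4 -0.4] T [-0.062  0.003 -0.004] gap 0.0461 gf 0.0 j6 -174.0
0.045 0 [0.6113 0.0525 0.076 ] t 15.95 p [0.6113 0.0525 0.076 ] F [ 0.5 -0.3  0.3] T [ 0.022 -0.071  0.006] gap 0.0452 gf 0.0 j6 -174.0
0.044 0 [0.6113 0.0525 0.076 ] t 16.2 p [0.6113 0.0524 0.076 ] F [ 0.4 -0.7 -0.8] T [-0.139  0.025  0.042] gap 0.044 gf 0.4 j6 -174.0
0.043 1 [0.6113 0.0521 0.076 ] t 16.73 p [0.6113 0.0523 0.0761] F [-0.2  0.3  2.7] T [ 0.046  0.165 -0.005] gap 0.0433 gf 17.2 j6 -174.0
grip t 16.95 p [0.6113 0.0523 0.0761] F [-0.8  0.7  3.5] T [ 0.119  0.225 -0.022] gap 0.0428 gf 30.1 j6 -174.0
(array([-1.27317952,  0.84423444,  3.11349446]), array([ 0.16491847,  0.23926165, -0.01298345]))
```

Run:
```python
from turn import *
import json
p=json.load(open('p.json'))
p,j=turn(p,-174,1.2,.2,.15); json.dump(p.tolist(),open('p.json','w')); print(p,j)
```

```text
-162.5 t17.39 F[-1.1  1.6  3.5] Tz-0.062 gf30 j-162.7 p[611.3  52.4  75.7]
-151.1 t17.77 F[0.6 1.6 0.1] Tz-0.038 gf31 j-151.3 p[611.3  52.4  75.5]
-139.6 t18.14 F[ 1.4  1.6 -1.3] Tz-0.054 gf31 j-139.9 p[611.3  52.5  75.1]
-128.2 t18.52 F[ 0.6  1.2 -0.2] Tz-0.028 gf31 j-128.4 p[611.4  52.6  74.7]
-116.7 t18.89 F[0.5 0.2 0.1] Tz-0.031 gf31 j-117.0 p[611.5  52.6  74.3]
-105.2 t19.27 F[ 0.9  0.1 -0. ] Tz-0.052 gf31 j-105.5 p[611.5  52.7  73.9]
[0.61164014 0.05286679 0.07387262] -105.24506458430125
```

```bash
python3 - <<'E'
import re
s=open('turn.py').read()
s=s.replace("hist.append(T[2]);","lag=j6-ctrl.current_joint_positions()[5];e=ctrl.current_effort()[5];")
s=re.sub(r' gf\{.*?\} j\{.*\}"\)',' lag{lag:.2f} e{e:.3f} z{ctrl.current_tool_pos()[2]*1e3:.1f} gf{ctrl.current_gripper_force():.0f}")',s)
s=s.replace("T[2]>stop","abs(T[2])>stop")
open('turn.py','w').write(s)
E
python3 - <<'E'
from turn import *
import json
p=json.load(open('p.json'))
p,j=turn(p,-105.245,.8,.1,.13); json.dump(p.tolist(),open('p.json','w')); print(p,j)
E
```

```text
-99.5 t19.58 F[ 0.3 -0.7  0.2] Tz-0.063 lag0.23 e-0.039 z73.7 gf31
-93.8 t19.90 F[ 0.3 -0.5 -0.1] Tz-0.052 lag0.21 e-0.040 z73.5 gf31
-88.1 t20.22 F[ 0.2 -0.6 -0.1] Tz-0.048 lag0.21 e-0.040 z73.3 gf31
-82.3 t20.53 F[ 0.3 -0.2  0.5] Tz-0.052 lag0.21 e-0.040 z73.1 gf31
-76.6 t20.85 F[-0.1  0.3 -0.3] Tz-0.032 lag0.21 e-0.039 z72.9 gf31
-70.9 t21.17 F[-0.1 -0.  -0.3] Tz-0.058 lag0.21 e-0.039 z72.7 gf31
-65.1 t21.48 F[ 0.5  0.2 -0.3] Tz-0.067 lag0.21 e-0.040 z72.5 gf31
-59.4 t21.80 F[ 0.3 -0.1  0.2] Tz-0.029 lag0.21 e-0.040 z72.3 gf31
[0.61185062 0.05266988 0.0722295 ] -59.40837638953417
```

```bash
sed -i 's/abs(T\[2\])>stop or np.abs(F).max()>9/abs(T[2])>stop or lag>.32 or np.abs(F).max()>5/' turn.py
python3 - <<'E'
from turn import *
import json
p=json.load(open('p.json'))
p,j=turn(p,-59.408,3.0,.1,.13); json.dump(p.tolist(),open('p.json','w')); print(p,j)
E
```

```text
-53.7 t22.12 F[ 0.5 -0.2  0.4] Tz-0.057 lag0.21 e-0.041 z72.1 gf31
-47.9 t22.43 F[ 0.3 -0.1  0.1] Tz-0.063 lag0.21 e-0.040 z71.9 gf31
-42.2 t22.75 F[ 0.4 -0.  -0.1] Tz-0.047 lag0.21 e-0.040 z71.7 gf31
-36.5 t23.07 F[ 0.2 -0.5  0.1] Tz-0.065 lag0.21 e-0.040 z71.5 gf31
-30.8 t23.38 F[ 0.4 -0.5 -0.2] Tz-0.076 lag0.21 e-0.040 z71.3 gf31
-25.0 t23.70 F[ 0.  -0.5 -0.1] Tz-0.045 lag0.21 e-0.040 z71.1 gf31
-19.3 t24.02 F[ 0.1 -0.3 -0. ] Tz-0.065 lag0.21 e-0.040 z70.9 gf31
-13.6 t24.33 F[0.1 0.1 0.4] Tz-0.059 lag0.21 e-0.041 z70.7 gf31
-7.8 t24.65 F[-0.1 -0.5 -0.6] Tz-0.058 lag0.21 e-0.040 z70.5 gf31
-2.1 t24.97 F[-0.1 -0.3  0.4] Tz-0.052 lag0.20 e-0.041 z70.3 gf31
3.6 t25.28 F[-0.7 -0.3  1.4] Tz-0.060 lag0.21 e-0.026 z70.2 gf31
9.3 t25.60 F[-0.7 -0.3  2.7] Tz-0.119 lag0.20 e-0.071 z70.2 gf31
15.1 t25.92 F[ 0.2 -0.   1.6] Tz-0.139 lag0.20 e-0.084 z70.2 gf31
STOP
[0.611892   0.0522586  0.07017579] 15.076513367007013
```

Run:
```python
from turn import *
import cv2
im=ctrl.camera("scene")[:,:,::-1];cv2.imwrite("pics/s5.png",im)
a=[cv2.resize(cv2.imread(f"pics/{n}.png")[165:245,285:365],None,fx=5,fy=5,interpolation=cv2.INTER_CUBIC) for n in("s4","s5")]
cv2.imwrite("pics/s5c.png",np.hstack(a)); print(avg(20)); st()
```

```text
(array([ 0.43923318, -0.10272121,  1.19439655]), array([ 0.01104714, -0.10771804,  0.01689394]))
 t 26.13 p [0.612  0.0523 0.0702] F [ 1.2 -0.5  0.6] T [-0.067 -0.151  0.089] gap 0.043 gf 30.8 j6 15.0
```

View pics/s5c.png

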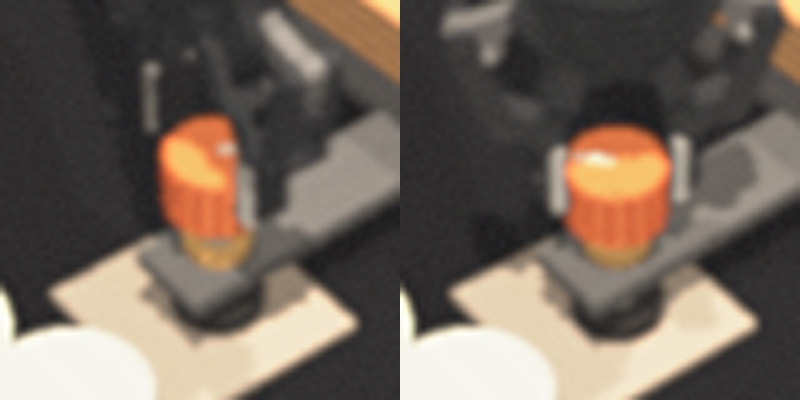

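The fingers are clear of the bar, the knob is lower, and the foot sits on the tile. The stand hasn't moved. Torque rose by about 0.08 N m while the knob stopped descending, so the contact is light. I'll release, retreat and check.

Run:
```python
from turn import *
import cv2
ctrl.grip(.048,30); st(); ctrl.grip(.065); st()
p=ctrl.current_tool_pos()
ctrl.move_linear([p[0],p[1],.16],rate=.08); ctrl.move_linear([p[0],p[1],.24],rate=.15); 
ctrl.move_joints([-68.297, 17.962, -2.699, 69.339, 0, 15]); st('away')
for c in("scene","top"): cv2.imwrite(f"pics/{c}6.png",ctrl.camera(c)[:,:,::-1])
a=[cv2.resize(cv2.imread(f"pics/{n}.png")[165:245,285:365],None,fx=5,fy=5,interpolation=cv2.INTER_CUBIC) for n in("scene0","scene6")]
d=cv2.absdiff(cv2.imread("pics/top0.png"),cv2.imread("pics/top6.png"))[110:290,130:430]
r=np.hstack(a);d=cv2.resize(d*3,(400,240));t=cv2.resize(cv2.absdiff(cv2.imread("pics/scene0.png"),cv2.imread("pics/scene6.png"))[90:300,230:480]*3,(400,240))
cv2.imwrite("pics/f.png",np.vstack([r[:330],np.hstack([t,d])]))
```

```text
t 26.36 p [0.6116 0.0523 0.0699] F [-0.5 -0.1 -0. ] T [ 0.054  0.001 -0.038] gap 0.0484 gf 0.0 j6 15.1
 t 26.67 p [0.6119 0.0523 0.0702] F [-0.3  0.2 -0.1] T [-0.011 -0.01  -0.018] gap 0.0648 gf 0.0 j6 15.1
away t 31.19 p [ 0.2227 -0.5571  0.2263] F [-0.2 -0.   0.4] T [ 0.032 -0.027  0.024] gap 0.0649 gf 0.0 j6 15.0
```

View pics/f.png

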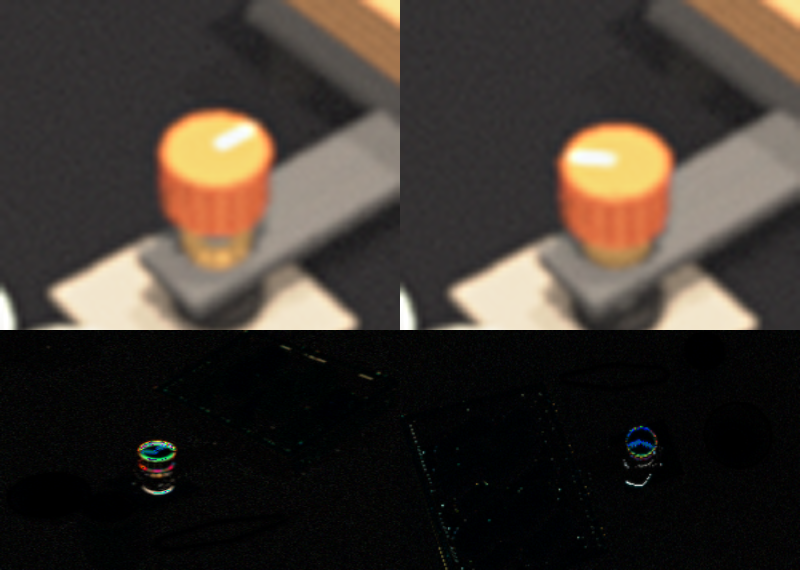

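The knob is about 6.6 mm lower and the pointer has turned about 190°. The bowl, jar, tongs and nose bar show no change, but the basket rim shows a faint sub-pixel difference. I'll quantify it.

Run:
```python
import cv2,numpy as np
def sh(a,b,box):
    u,v,w,h=box;A,B=[cv2.GaussianBlur(cv2.imread(f"pics/{n}.png",0)[v:v+h,u:u+w],(3,3),0).astype(np.float32) for n in(a,b)]
    M=np.eye(2,3,dtype=np.float32)
    try: cc,M=cv2.findTransformECC(A,B,M,cv2.MOTION_TRANSLATION,(3,100,1e-5)); return M[:,2].round(3),round(cc,4)
    except cv2.error: return None
S={'basketR':(405,90,75,140),'bar':(340,180,45,30),'tongs':(325,245,90,45),'basketL':(330,85,75,90)}
for a,b in(('scene0','scene1'),('scene0','s4'),('s4','s5'),('s5','scene6'),('scene0','scene6')):
    print(a,b,{k:sh(a,b,x) for k,x in S.items()})
T={'basket':(125,145,165,180),'bk-left':(125,165,60,160),'bar':(262,195,35,35),'bowl':(350,160,65,60),'tongs':(245,130,95,30),'jar':(335,105,45,60)}
print({k:sh('top0','top6',x) for k,x in T.items()})
```

```text
scene0 scene1 {'basketR': (array([ 0.001, -0.   ], dtype=float32), 1.0), 'bar': (array([-0.041,  0.092], dtype=float32), 0.9979), 'tongs': (array([-0.006,  0.   ], dtype=float32), 1.0), 'basketL': (array([0.228, 0.115], dtype=float32), 0.9049)}
scene0 s4 {'basketR': (array([ 0.002, -0.002], dtype=float32), 1.0), 'bar': (array([1.007, 0.509], dtype=float32), 0.9228), 'tongs': (array([-0.019,  0.002], dtype=float32), 0.9999), 'basketL': (array([ 0.951, -0.344], dtype=float32), 0.8746)}
s4 s5 {'basketR': (array([ 0.022, -0.001], dtype=float32), 0.9998), 'bar': (array([ 1.793, -0.337], dtype=float32), 0.8861), 'tongs': (array([ 0.014, -0.001], dtype=float32), 0.9999), 'basketL': (array([ 0.239, -0.024], dtype=float32), 0.9688)}
s5 scene6 {'basketR': (array([-0.002,  0.009], dtype=float32), 1.0), 'bar': (array([-0.25 ,  0.052], dtype=float32), 0.8778), 'tongs': (array([-0.001, -0.   ], dtype=float32), 1.0), 'basketL': (array([-0.761,  0.252], dtype=float32), 0.8709)}
scene0 scene6 {'basketR': (array([ 0.021, -0.025], dtype=float32), 0.9999), 'bar': (array([ 0.053, -0.053], dtype=float32), 0.9991), 'tongs': (array([-0.005, -0.   ], dtype=float32), 1.0), 'basketL': (array([ 0.02 , -0.009], dtype=float32), 1.0)}
{'basket': (array([-0.052,  0.023], dtype=float32), 0.9999), 'bk-left': (array([-0.059,  0.009], dtype=float32), 0.9998), 'bar': (array([-0.063,  0.004], dtype=float32), 0.9996), 'bowl': (array([-0.002, -0.   ], dtype=float32), 1.0), 'tongs': (array([ 0.005, -0.   ], dtype=float32), 1.0), 'jar': (array([ 0.003, -0.001], dtype=float32), 1.0)}
```

```bash
cat > fit.py <<'E'
from h import *
import cv2,sys
tag=sys.argv[1]
g=lambda im:cv2.cvtColor(im,cv2.COLOR_RGB2GRAY).astype(np.float32)
new={c:np.mean([g(ctrl.camera(c)) for _ in range(5)],0).astype(np.float32) for c in("scene","top")}
old={c:cv2.cvtColor(cv2.imread(f"pics/{c}0.png"),cv2.COLOR_BGR2GRAY).astype(np.float32) for c in new}
k=np.array([.6115,.0523]);o=np.array([.551,.208]);ex=(o-k)/np.linalg.norm(o-k);ey=np.array([-ex[1],ex[0]]);o=k+.17*ex
W=lambda x,y,z:np.r_[o+x*ex+y*ey,z]
pts=[(-.1,.08,.02),(-.1,-.08,.02),(-.1,0.04,.02),(-.1,-.04,.02),(-.12,.0,.046),(-.14,.022,.046),(-.14,-.022,.046)]+[(x,y,.12) for x in(-.08,) for y in(-.09,-.05,0,.05,.09)]+[(x,y,.17) for x in(.0,.05,.1) for y in(-.1,-.05,0,.05,.1)]
rows=[];obs=[]
for c in new:
    for q in pts:
        X=W(*q);u,v=proj(c,X).round().astype(int);r=11
        if not(r<u<640-r and r<v<400-r):continue
        A,B=[cv2.GaussianBlur(i[c][v-r:v+r+1,u-r:u+r+1],(3,3),0) for i in(old,new)]
        gx=cv2.Sobel(A,-1,1,0,scale=1/8)[2:-2,2:-2].ravel();gy=cv2.Sobel(A,-1,0,1,scale=1/8)[2:-2,2:-2].ravel()
        d=(B-A)[2:-2,2:-2].ravel();d=d-np.median(d)
        def mot(s):   # tx,ty,yaw,tilt(back feet, nose up)
            x,y,z=q;D=np.r_[s[0]*ex+s[1]*ey,0]+s[2]*np.r_[x*ey-y*ex,0]+s[3]*np.r_[z*ex,-(x-.1)];return X+D
        J=np.array([(proj(c,mot(e))-proj(c,X))/1e-4 for e in np.eye(4)*1e-4]).T
        rows.append(-(gx[:,None]*J[0]+gy[:,None]*J[1]));obs.append(d)
A=np.vstack(rows);b=np.concatenate(obs)
s=least_squares(lambda p:(A@p-b),np.zeros(4),loss='soft_l1',f_scale=2.,x_scale=1e-3)
cov=np.linalg.inv(A.T@A)*np.var(b-A@s.x)
print(tag,'shift mm',s.x[:2]*1e3,'yaw mrad',s.x[2]*1e3,'front lift mm',s.x[3]*200,'sd',np.sqrt(np.diag(cov))*[1e3,1e3,1e3,200])
E
python3 fit.py now; python3 -c "
from h import *
print(ctrl.current_time())"
```

```text
now shift mm [ 0.01572113 -0.00613734] yaw mrad 0.07698171878117344 front lift mm 0.011803229161134465 sd [0.03012504 0.0165969  0.14572867 0.0338975 ]
31.7917
```

The fit shows a stand shift of about 0.02 mm and a front lift of 0.01 ± 0.03 mm, so it hasn't measurably moved. Handing in.

```bash
python3 -c "
from plant import ctrl
print(ctrl.hand_in())"
```

```text
the job is handed in; nothing more can be done
None
```

I turned the knob about 3.3 rad clockwise until the turning torque rose by about 0.08 N m, so the foot bears lightly on the tile. Then I let go; the cameras showed no measurable lift or shift of the stand, the bowl, jar and tongs had not moved, and the job is handed in.

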